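# Pack the nougat gift chest and close it up

### The job

Pack the gift chest: lay every chocolate loaf from the counter in the chest's top tray, one to a compartment, flat on its base with its square cut face towards the chest's front, and lay every wrapped bar flat side by side or end to end on the floor of the open drawer. Then close up: push the drawer fully home, shut the lid with the hasp still swung clear, and last swing the hasp down flat against the chest's front. Leave the other things on the counter as they stand.

Things in the scene. Friction and masses are not known exactly. Their poses are not given: they have to be found in the camera images.
- chest: Wooden gift chest, 140 (x) x 300 (y) x 92 mm tall without lid, fixed. Origin: centre of underside; front (drawer, hasp) faces -x. Walls 8. The top tray is open: floor 52 above the counter, 40 deep, 124 (x) x 284 (y) inside; five ribs along x, 12 wide, 10 high, 64 apart, make four compartments 52 wide, centred at x 0 and y -96, -32, +32, +96.
- drawer (a joint): Drawer slide below the tray, m: 0 shut, grows as it comes out to the chest's -x, at most 0.115. Stays where left, friction about 1 N. Starts pulled out 0.10 to 0.11.
- drawer_in (a point): Centre of the drawer's floor, 15 mm above the counter, moves with it; axes as the chest. Inside 116 (x) x 268 (y), 24 deep, 31 clear under the tray. Only the front (opening minus 10) of the floor is uncovered. Front panel: inner face 58, outer face 68 to -x of this point, 9 to 45 above the counter, 282 wide; two knobs stick out 19 at y -90 and +90.
- lid (a joint): Lid hinge, rad: 0 shut, grows as it opens, about 1.6 upright, at most 1.85. Stiff hinge, stays at any angle (about 4 N at its front edge moves it). It starts open.
- lid_hinge (a point): Middle of the lid's hinge line along the chest's y, at the chest's back top edge, 92 above the counter, level with the lid's underside.
- lid_edge (a point): Middle of the lid's front edge, 142 mm from the hinge line, half way through its 10 thickness. The lid is a flat board 304 wide. The hasp's hinge runs along y here, 3 beyond the edge; with the lid shut it is 96 above the counter and 75 to -x of the chest's centre.
- hasp (a joint): Hasp hinge, rad, relative to the lid: 0 when it lies at right angles to the lid, that is hanging flat down the chest's front when the lid is shut; about 1.57 in line with the lid, grows as it swings up and over; at most 2.6. Stays where left; about 1 N at its tip moves it. It starts swung out.
- hasp_tip (a point): Free end of the hasp, 48 from its hinge. Brass plate 34 wide (y), 3 thick, with a rounded lip at the end.
- loaf1: Chocolate loaf, 84 long (x) x 36 wide (y) x 34 tall, 120 g, or absent. Origin: centre of its flat underside. One end (-x) is cut square and shows the pale nougat (the last 6 mm have no chocolate coat), the other (+x) is rounded to a half circle in plan. Sides upright up to 24, then 28 wide.
- loaf1_cut (a point): Middle of that loaf's square cut face, 42 to its -x and 15 above its underside.
- loaf2: Chocolate loaf, 84 long (x) x 36 wide (y) x 34 tall, 120 g, or absent. Origin: centre of its flat underside. One end (-x) is cut square and shows the pale nougat (the last 6 mm have no chocolate coat), the other (+x) is rounded to a half circle in plan. Sides upright up to 24, then 28 wide.
- loaf2_cut (a point): Middle of that loaf's square cut face, 42 to its -x and 15 above its underside.
- loaf3: Chocolate loaf, 84 long (x) x 36 wide (y) x 34 tall, 120 g, or absent. Origin: centre of its flat underside. One end (-x) is cut square and shows the pale nougat (the last 6 mm have no chocolate coat), the other (+x) is rounded to a half circle in plan. Sides upright up to 24, then 28 wide.
- loaf3_cut (a point): Middle of that loaf's square cut face, 42 to its -x and 15 above its underside.
- loaf4: Chocolate loaf, 84 long (x) x 36 wide (y) x 34 tall, 120 g, or absent. Origin: centre of its flat underside. One end (-x) is cut square and shows the pale nougat (the last 6 mm have no chocolate coat), the other (+x) is rounded to a half circle in plan. Sides upright up to 24, then 28 wide.
- loaf4_cut (a point): Middle of that loaf's square cut face, 42 to its -x and 15 above its underside.
- bar1: Wrapped nougat bar: a plain oblong in brown card with a paper band, 76 long (x) x 28 wide (y) x 24 tall, 65 g, or absent. Origin: centre of its underside.
- bar2: Wrapped nougat bar: a plain oblong in brown card with a paper band, 76 long (x) x 28 wide (y) x 24 tall, 65 g, or absent. Origin: centre of its underside.
- spread_jar: Bystander: squat dark jar, 54 dia x 62 tall mm. Origin: centre of its underside.
- gourd: Bystander: small orange gourd with a stem, 68 dia x 57 tall mm. Origin: centre of its underside.
- candy_jar: Bystander: tall clear glass jar, 92 dia x 150 tall mm. Origin: centre of its underside.
- cinnamon: Bystander: bundle of cinnamon sticks, 110 x 26 x 18 mm. Origin: centre of its underside.
- palette_knife: Bystander: palette knife lying flat, 200 long mm.
- sample_bowl: Bystander: white bowl, 110 dia x 40 tall mm. Origin: centre of its underside.
Mind the look-alikes: they are no part of the job. What is shaped like the bar1 but purple is not meant.

How it is judged:
On the way, in this order (a step that is already met when the one before it is completed fails the run):
1. every loaf lies flat in a compartment with its cut face to the front and every bar lies flat in the drawer (x of loaf1 in the frame of chest between -0.022 and 0.022 m and (y of loaf1 in the frame of chest between -0.109 and -0.083 m or y of loaf1 in the frame of chest between -0.045 and -0.019 m or y of loaf1 in the frame of chest between 0.019 and 0.045 m or y of loaf1 in the frame of chest between 0.083 and 0.109 m) and z of loaf1 in the frame of chest between 0.046 and 0.058 m and angle between each of loaf1, loaf2, loaf3, loaf4's own z axis and vertical below 0.12 rad and x of each of loaf1_cut, loaf2_cut, loaf3_cut, loaf4_cut in the frame of chest below -0.015 m and x of loaf2 in the frame of chest between -0.022 and 0.022 m and (y of loaf2 in the frame of chest between -0.109 and -0.083 m or y of loaf2 in the frame of chest between -0.045 and -0.019 m or y of loaf2 in the frame of chest between 0.019 and 0.045 m or y of loaf2 in the frame of chest between 0.083 and 0.109 m) and z of loaf2 in the frame of chest between 0.046 and 0.058 m and x of loaf3 in the frame of chest between -0.022 and 0.022 m and (y of loaf3 in the frame of chest between -0.109 and -0.083 m or y of loaf3 in the frame of chest between -0.045 and -0.019 m or y of loaf3 in the frame of chest between 0.019 and 0.045 m or y of loaf3 in the frame of chest between 0.083 and 0.109 m) and z of loaf3 in the frame of chest between 0.046 and 0.058 m and x of loaf4 in the frame of chest between -0.022 and 0.022 m and (y of loaf4 in the frame of chest between -0.109 and -0.083 m or y of loaf4 in the frame of chest between -0.045 and -0.019 m or y of loaf4 in the frame of chest between 0.019 and 0.045 m or y of loaf4 in the frame of chest between 0.083 and 0.109 m) and z of loaf4 in the frame of chest between 0.046 and 0.058 m and x of bar1 in the frame of drawer_in between -0.058 and 0.058 m and y of bar1 in the frame of drawer_in between -0.134 and 0.134 m and z of bar1 in the frame of drawer_in between -0.006 and 0.008 m and angle between each of bar1, bar2's own z axis and vertical below 0.15 rad and x of bar2 in the frame of drawer_in between -0.058 and 0.058 m and y of bar2 in the frame of drawer_in between -0.134 and 0.134 m and z of bar2 in the frame of drawer_in between -0.006 and 0.008 m), for 0.2 s.
2. the lid is shut while the hasp is still swung clear (value of joint lid below 0.05 rad and value of joint hasp above 0.6 rad), for 0.2 s.
3. the hasp is swung down with the lid shut (value of joint lid below 0.05 rad and value of joint hasp below 0.15 rad), for 0.2 s.
At the end, for the whole second after the job is handed in: All loaves flat (0.12 rad), each in its own compartment (13 mm sideways, 22 mm lengthways of its centre), cut face to the front; all bars flat on the drawer floor; drawer within 5 mm of shut, lid within 0.05 rad of shut, hasp within 0.15 rad of hanging straight down (all of step 1 and all of step 3 and value of joint drawer below 0.005 m); the robot touches nothing.
It fails at once if a bystander is pushed more than 5 cm from its place (distance of any of spread_jar, gourd, candy_jar, cinnamon, palette_knife, sample_bowl from where it was at the start of the episode above 0.05 m).
It fails at once if a jar, the gourd or the bowl is tipped over (angle between any of spread_jar, gourd, candy_jar, sample_bowl's own z axis and vertical above 0.6 rad).
Of loaf1, loaf2, loaf3, loaf4 only 3 to 4 are there at a start; the rules pass over those that are not, and their reading is None.
Of bar1, bar2 only 1 to 2 are there at a start; the rules pass over those that are not, and their reading is None.
At some moment in a run one of loaf1, loaf2, loaf3, loaf4, bar1, bar2 may be knocked a few centimetres aside while the robot is not near it.
It also fails if it takes over 210 s, if anything falls off the work surface, if the arm or the gripper's body presses on something with over 40 N, if the wrist force passes 120 N, or if a joint passes its speed limit or range.

### The arm

A 6-joint arm with a two-finger parallel gripper is mounted at the origin on the work surface. World frame = base frame: x ahead of the robot, y to its left, z up, the work surface at z = 0. Lengths are in m, angles in rad, forces in N, time in s.
With the tool pointing down it reaches from about 0.25 to 0.775 m from the base axis. Payload 4 kg.
Tool frame: the origin (TCP) lies between the finger pads; the fingertips stand 11 mm ahead of it and the grasp point (between the pads) lies 8 mm behind it (robot.tip_extent is the z of the fingertips in the tool frame, in m); z points along the fingers, y is the line along which they close (so a half turn about z gives the same grasp; the last joint's range is limited). The gripper opens to 94 mm and grips with 3 to 60 N. Pads are 16 mm wide; open, the fingers measure 119 mm over their backs; the gripper's body (75 mm by 177 mm) begins 78 mm behind the grasp point.
Start: joints at [-1.284, 0.087, 1.371, -0, 1.684, -0.103], TCP at [0.209, -0.509, 0.217] pointing down, gripper open.
Joint ranges: [-3.1, 3.1], [-0.76, 2.03], [0.27, 2.55], [-1.08, 4.22], [0.17, 2.65], [-2.57, 2.57]. Speed limits (rad/s): [2.79, 2.79, 3.14, 3.14, 3.14, 3.14].

### API

Orientations are given as [roll, pitch, yaw] about the fixed x, y, z axes, in that order (R = Rz(yaw) Ry(pitch) Rx(roll)).
In Python, from bench import robot, imaging gives the robot as it stands.
- The arm moves only by the shell command python3 -m pendant 'ROWS'. ROWS is JSON, a list of rows, each a list of 7 numbers: the shift along the world's x, y, z in cm, then the turn, a rotation vector about the world's x, y, z in degrees, then the opening, from 0 (shut) to 1 (fully open). In form: [[dx, dy, dz, ax, ay, az, jaw], ...]. A call has 1 to 8 rows; each row shifts and turns the commanded pose from where the row before left it; what a row does not reach is not made up. A row lasts 1/10 s, in which the tool goes at most 50 mm and 8.59 degrees, less where a joint would pass 70% of its speed; a pose out of reach is approached as far as the arm can. A call is refused whole if a number of a shift passes 5 or a number of a turn 8.59, either way. A call with a gripper value outside its range is refused whole. The fingers move at their own pace and stop on an object; the grip force is fixed at half the most. Time passes only in rows, so rows that do not move let the fingers close. It gives the time, the measured TCP pose, the force, the opening and the grip force at its end, in the units of the state.
- robot.get_obs(): the state, without advancing time (a new reading comes with each control period).
- imaging.snapshot(name): name is "scene" or "top" or "wrist"; returns the picture (480x640x3 uint8, red, green, blue); there is no depth.
- imaging.camera_params(name): a dict with "camera_matrix" (3x3 intrinsics, pixels), "R" (3x3) and "t" (3): a world point X has camera coordinates R X + t. Camera axes: x right, y down, z forward; pixel columns grow to the right and rows downward; lengths in m; the calibration is good to about 2 mm. The wrist camera is an equidistant fisheye: a pixel r from the principal point sees the ray r / f radians off the axis. A picture is of the moment at which its call begins: read the wrist's pose just before it. camera_params takes no time and is no camera call; for the wrist camera it gives the pose at the moment of the call.
- robot.close_job(): hands the job in; it is judged then, once.
The state is a dict: "time": time; "joint_positions": joint angles; "qvel": joint speeds; "joint_torque": joint torques, N m; "tool_pos": TCP position; "ee_rot": TCP orientation; "wrist_force": force on the tool from outside, world axes, zero at the start; "wrist_torque": the same for the moment, N m; "width": finger opening in m; "finger_force": force on a finger pad.
Only numpy, scipy, OpenCV 4.12 (cv2) and the standard library are available. Lean on these libraries where they do the work, as an engineer would, in place of code of your own. Each camera call takes 0.05 s, during which the arm holds its last target. There are 200 camera calls.

## Working session

There is one attempt and no reset: what is moved stays moved. The work goes in short steps, Python scripts to look and compute and a shell command to move; the robot and the scene stay as the last step left them, time stands still between calls to the robot, and variables do not carry over. Pictures are saved under pics/ and viewed, at most 14 in all, crops included, and the job is handed in when it is done.

```bash
ls; mkdir -p pics
python3 - <<'E'
from bench import robot, imaging
import cv2
for n in ["scene","top"]:
    im=imaging.snapshot(n); cv2.imwrite(f"pics/{n}0.png",im[:,:,::-1])
    p=imaging.camera_params(n); print(n,p)
print(robot.get_obs())
E
```

```text
pics
scene {'camera_matrix': array([[489.91054342,   0.        , 320.44636016],
       [  0.        , 489.91054342, 239.49370189],
       [  0.        ,   0.        ,   1.        ]]), 'R': array([[-0.43008948,  0.90268058, -0.01381353],
       [ 0.59098826,  0.26994841, -0.76017152],
       [-0.68246312, -0.33510541, -0.64957559]]), 't': array([ 0.28582433, -0.21289966,  1.63247592])}
top {'camera_matrix': array([[433.70443753,   0.        , 319.51486657],
       [  0.        , 433.70443753, 240.59528814],
       [  0.        ,   0.        ,   1.        ]]), 'R': array([[-0.02764335, -0.9992565 , -0.02687568],
       [-0.99067601,  0.03097426, -0.13267117],
       [ 0.13340498,  0.02295761, -0.99079567]]), 't': array([-0.02159728,  0.52375606,  1.0398742 ])}
{'time': 0.1, 'joint_positions': array([-1.28409534e+00,  8.78900822e-02,  1.37210236e+00, -1.39719222e-05,
        1.68361452e+00, -1.03062772e-01]), 'qvel': array([ 0.00151875, -0.00082775, -0.00341424, -0.00170861, -0.00205583,
       -0.00149668]), 'joint_torque': array([ 2.16382017e-03, -3.41252661e+01, -3.03301513e+01,  7.19698775e-02,
        3.04015295e-02, -1.13887118e-04]), 'tool_pos': array([ 0.20885727, -0.50828229,  0.21541669]), 'ee_rot': array([-3.13958760e+00, -1.93420215e-04,  3.89762002e-01]), 'wrist_force': array([-0.48746888, -0.84606644, -0.48283506]), 'wrist_torque': array([0.03843737, 0.02031944, 0.0313317 ]), 'finger_force': 0.0, 'width': 0.09374897557943171}
```

View pics/scene0.png

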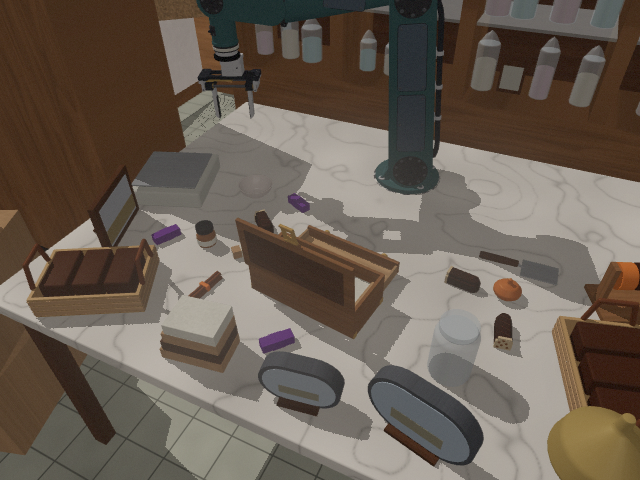

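View pics/top0.png

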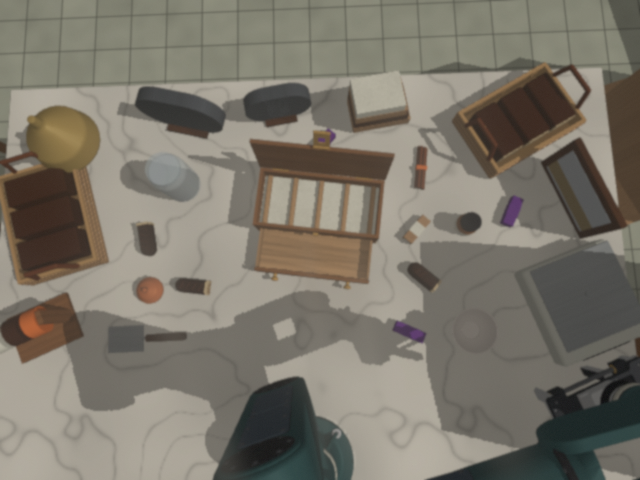

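The top view shows loaves at (147,238), (193,286) and (423,277), and a tan banded bar at (416,229). The chest's tray is near (320,205). Things that could be mistaken for these: purple bars at (511,211), (408,331) and about (324,140), cinnamon at (420,167), a note at (285,328), and chocolate crates at (48,215) and (525,115). I'll check the choice in one close crop.

```bash
cat > h.py <<'E'
import numpy as np, cv2
from bench import robot, imaging
def ray(p,uv):
    K=p["camera_matrix"]; d=np.array([(uv[0]-K[0,2])/K[0,0],(uv[1]-K[1,2])/K[1,1],1.])
    if p.get("fish"):
        r=np.hypot(d[0],d[1]); d=np.array([d[0]/r*np.sin(r),d[1]/r*np.sin(r),np.cos(r)]) if r>1e-9 else d
    R,t=np.array(p["R"]),np.array(p["t"]); d=R.T@d
    return -R.T@t, d/np.linalg.norm(d)
def par(n):
    p=dict(imaging.camera_params(n)); p["fish"]=n=="wrist"; return p
def onz(p,uv,z):
    o,d=ray(p,uv); return o+d*(z-o[2])/d[2]
def tri(a,b):
    (o1,d1),(o2,d2)=a,b
    s=np.linalg.lstsq(np.c_[d1,-d2],o2-o1,rcond=None)[0]
    P,Q=o1+d1*s[0],o2+d2*s[1]; return (P+Q)/2,np.linalg.norm(P-Q)
def proj(p,X):
    c=np.array(p["R"])@X+np.array(p["t"]); K=p["camera_matrix"]
    if p["fish"]:
        r=np.hypot(c[0],c[1]); c=np.array([c[0],c[1]])*np.arctan2(r,c[2])/max(r,1e-9)
    else: c=c[:2]/c[2]
    return c*[K[0,0],K[1,1]]+[K[0,2],K[1,2]]
E
python3 - <<'E'
from h import *
t=cv2.imread("pics/top0.png"); s=cv2.imread("pics/scene0.png")
def c(im,x,y,w,h,W,H): return cv2.resize(im[y:y+h,x:x+w],(W,H),interpolation=cv2.INTER_CUBIC)
a=c(t,235,115,200,180,400,360); b=c(t,390,150,130,130,240,240)
m=np.zeros((600,800,3),np.uint8); m[:360,:400]=a
m[:280,400:800]=c(s,225,180,200,140,400,280)
m[280:520,400:640]=c(t,390,190,80,80,240,240); m[280:440,640:800]=c(t,120,210,100,100,160,160)
m[440:600,640:800]=c(t,300,110,50,50,160,160)
m[360:600,0:240]=c(s,220,200,60,60,240,240); m[360:600,240:400]=c(t,240,230,80,120,160,240)
cv2.imwrite("pics/m0.png",m)
p=par("top")
for n,uv,z in [("L1",(147,238),.03),("L2",(193,286),.03),("L3",(423,277),.03),("bar",(416,229),.024),("chestFR",(379,239),.092),("chestFL",(256,230),.092),("BL",(262,170),.092),("BR",(383,180),.092),("gourd",(150,290),.05),("jar",(470,222),.06),("candy",(166,172),.15),("purple",(408,331),.024),("purp2",(511,211),.024),("bowl",(475,330),.03),("cinn",(420,167),.018)]:
    print(n,onz(p,uv,z).round(3))
pw=par("wrist"); print(pw)
E
```

```text
L1 [0.544 0.397 0.03 ]
L2 [0.42  0.279 0.03 ]
L3 [ 0.426 -0.287  0.03 ]
bar [ 0.546 -0.278  0.024]
chestFR [ 0.515 -0.177  0.092]
chestFL [0.545 0.111 0.092]
BL [0.691 0.095 0.092]
BR [ 0.656 -0.193  0.092]
gourd [0.413 0.378 0.05 ]
jar [ 0.553 -0.401  0.06 ]
candy [0.676 0.306 0.15 ]
purple [ 0.297 -0.245  0.024]
purp2 [ 0.584 -0.517  0.024]
bowl [ 0.296 -0.404  0.03 ]
cinn [ 0.707 -0.299  0.018]
{'camera_matrix': array([[371.64829954,   0.        , 320.36004578],
       [  0.        , 371.64829954, 242.11562248],
       [  0.        ,   0.        ,   1.        ]]), 'R': array([[ 0.38036731, -0.92483372, -0.00181652],
       [-0.89265441, -0.36764475,  0.26077855],
       [-0.24184463, -0.09757011, -0.96539694]]), 't': array([-0.55019466, -0.02812372,  0.39009078]), 'fish': True}
```

View pics/m0.png

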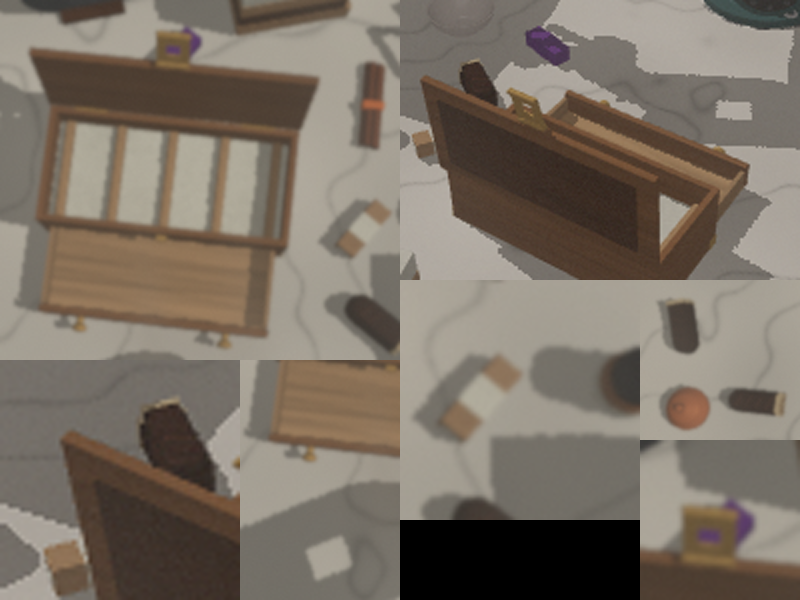

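The crop confirms the choice:
- **Loaves:** L1's pale cut face points to +x, L2's to -y, and L3's to -x/-y.
- **Bar:** it has the white band at (416,229). The purple pieces are decoys.
- **Chest:** the centre is about (0.602,-0.04), yaw about -6°.

I'll move the wrist over the right-hand side to refine these.

```bash
python3 -m pendant '[[3,2.9,0.6,0,0,-2.8,1],[3.4,2.9,0.6,0,0,-2.8,1],[3.4,2.9,0.6,0,0,-2.8,1],[3.4,2.9,0.6,0,0,-2.8,1],[3.4,2.9,0.6,0,0,-2.8,1],[3.4,2.9,0.6,0,0,-2.8,1],[3,2.9,0.6,0,0,-2.8,1],[0,0,0,0,0,-2.8,1]]'
python3 - <<'E'
from h import *
print(robot.get_obs()["tool_pos"],robot.get_obs()["ee_rot"])
p=par("wrist"); im=imaging.snapshot("wrist")[:,:,::-1]
cv2.imwrite("pics/w1.png",im); np.save("w1.npy",p,allow_pickle=True)
for X in [(.426,-.287,.03),(.546,-.278,.024),(.602,-.041,.092)]: print(proj(p,np.array(X)).round())
E
```

```text
time: 0.9
tool_pos: [0.4422, -0.3021, 0.2589]
ee_rot: [-3.14, -0.002, 0.004]
wrist_force: [-0.4, -0.5, -0.1]
width: 0.0941
finger_force: 0.0
[ 0.4421991  -0.30212667  0.2588822 ] [-3.14044343e+00 -1.82566531e-03  3.73155347e-03]
[305. 229.]
[297. 118.]
[70. 80.]
```

View pics/w1.png

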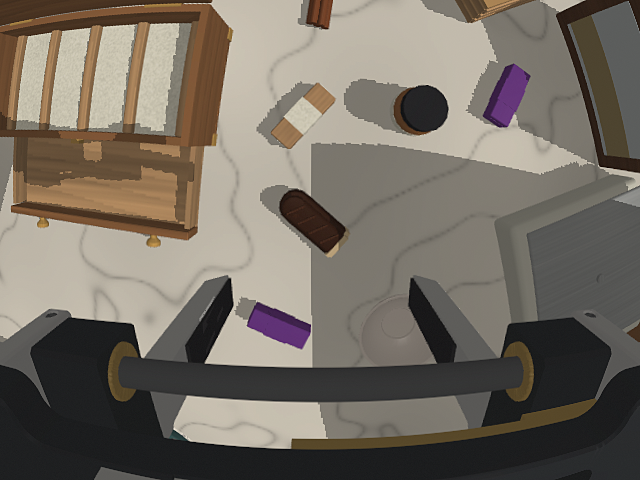

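The wrist view shows L3 at (312,222) with its cut end at (337,247), and the bar at (303,116). The spread jar is at (420,108), and there are purple decoys at (278,326) and (507,95). The chest's right half is at the upper left. The drawer is open and empty.

```bash
cat >> h.py <<'E'
def seg(im,seed,kind,rad=60):
    h=cv2.cvtColor(im,cv2.COLOR_BGR2HSV); b=cv2.cvtColor(im,cv2.COLOR_BGR2LAB).astype(int)
    H,S,V=[h[:,:,i].astype(int) for i in range(3)]
    if kind=="loaf": m=(V<105)&(S>60)&((H<20)|(H>170))
    else: m=(S>80)&(V>80)&(H<22)
    m=m.astype(np.uint8); w=np.zeros_like(m); cv2.circle(w,tuple(int(round(v)) for v in seed),rad,1,-1); m&=w
    m=cv2.morphologyEx(m,cv2.MORPH_CLOSE,np.ones((3,3))); m=cv2.morphologyEx(m,cv2.MORPH_OPEN,np.ones((3,3)))
    cs=cv2.findContours(m,cv2.RETR_EXTERNAL,cv2.CHAIN_APPROX_NONE)[0]
    cs=[c for c in cs if cv2.contourArea(c)>12]
    if kind=="loaf": cs=[max(cs,key=cv2.contourArea)]
    return np.vstack(cs)[:,0,:]
def rect(p,pts,z):
    q=np.array([onz(p,u,z)[:2] for u in pts],np.float32)*1000
    c,s,a=cv2.minAreaRect(q); 
    if s[0]<s[1]: a+=90; s=s[::-1]
    a=(a+90)%180-90
    return np.array(c)/1000,np.array(s),a
def center(pts): return np.array(cv2.minAreaRect(pts.astype(np.float32))[0])
E
python3 - <<'E'
from h import *
p=np.load("w1.npy",allow_pickle=True).item(); im=cv2.imread("pics/w1.png")
pt=par("top"); t=cv2.imread("pics/top0.png")
print("cam",-p["R"].T@p["t"])
for n,k,a,b,z in [("L3","loaf",(312,222),(423,277),.024),("bar","bar",(303,116),(416,229),.024)]:
    A=seg(im,a,k,50); B=seg(t,b,k,20)
    print(n,rect(p,A,z),rect(pt,B,z),"tri",tri(ray(p,center(A)),ray(pt,center(B))),len(A),len(B))
for n,k,b in [("L1","loaf",(147,238)),("L2","loaf",(193,286))]:
    print(n,rect(pt,seg(t,b,k,25),.024))
# chest front-right rim corner, back-right, from two views
for a,b in [((213,146),(379,239)),((229,36),(383,181))]: print("rim",tri(ray(p,a),ray(pt,b)))
print("drawer front R top", onz(p,(197,236),.045),onz(p,(13,207),.045))
E
```

```text
cam [ 0.51713299 -0.30320424  0.4264803 ]
L3 (array([ 0.43529224, -0.29246097]), array([79.53690338, 37.01472855]), 49.00490951538086) (array([ 0.43992322, -0.27845758]), array([23.96007156, 17.61871147]), 42.39517593383789) tri (array([ 0.43659725, -0.28700722,  0.00665059]), np.float64(0.013183980590289681)) 154 27
bar (array([ 0.54898138, -0.2841214 ]), array([74.87108612, 28.25318718]), -42.68092727661133) (array([ 0.54605115, -0.27966516]), array([71.07308197, 22.94482803]), -43.50544357299805) tri (array([ 0.54962339, -0.28340354,  0.00439682]), np.float64(0.001338826641719438)) 133 43Traceback (most recent call last):
  File "<stdin>", line 9, in <module>
  File "h.py", line 32, in seg
    if kind=="loaf": cs=[max(cs,key=cv2.contourArea)]
                         ~~~^^^^^^^^^^^^^^^^^^^^^^^^
ValueError: max() iterable argument is empty
```

```bash
python3 -m pendant '[[0,0.2,0,0,0,8.2,1],[-0.3,0.2,-1.5,0,0,8.2,1],[-0.3,0.2,-2,0,0,8.2,1],[-0.3,0.2,-2,0,0,8.2,1],[0,0,-2,0,0,8.2,1],[0,0,-2,0,0,8,1],[0,0,0,0,0,0,1]]'
python3 - <<'E'
from h import *
o=robot.get_obs(); print(o["tool_pos"],o["ee_rot"])
p=par("wrist"); im=imaging.snapshot("wrist")[:,:,::-1].copy()
cv2.imwrite("pics/w2.png",im); np.save("w2.npy",p,allow_pickle=True)
s=proj(p,np.array([.433,-.293,.024])); print("seed",s)
A=seg(im,s,"loaf",150); print(rect(p,A,.024),rect(p,A,.034))
p1=np.load("w1.npy",allow_pickle=True).item(); im1=cv2.imread("pics/w1.png"); B=seg(im1,(312,222),"loaf",50)
print("tri",tri(ray(p,center(A)),ray(p1,center(B))))
cv2.drawContours(im,[A[:,None,:]],-1,(0,255,0),1); cv2.imwrite("pics/w2a.png",im)
pt=par("top")
for a,b in [((213,146),(379,239)),((229,36),(383,181))]: print("rim",tri(ray(p1,a),ray(pt,b)))
print("drawer front top", onz(p1,(197,236),.045),onz(p1,(13,207),.045))
E
```

```text
time: 1.65
tool_pos: [0.4277, -0.2967, 0.1595]
ee_rot: [-3.134, 0.0, 0.853]
wrist_force: [-0.1, -0.4, -0.2]
width: 0.0941
finger_force: 0.0
[ 0.4276907  -0.29669834  0.15953842] [-3.13375482e+00  3.19905967e-04  8.53391495e-01]
seed [322.91608201 226.21011284]
(array([ 0.43454608, -0.29117902]), array([82.53057861, 34.99400711]), 48.391048431396484) (array([ 0.43598364, -0.28955029]), array([79.80660248, 33.83900833]), 48.39099884033203)
tri (array([ 0.43377902, -0.2920248 ,  0.01386748]), np.float64(0.0004286233105887074))
rim (array([ 0.52060236, -0.18539832,  0.02892384]), np.float64(0.005069148680583106))
rim (array([ 0.65927406, -0.20109935,  0.01742424]), np.float64(0.027913913363522398))
drawer front top [ 0.42118538 -0.16783209  0.045     ] [0.46238868 0.11423762 0.045     ]
```

View pics/w2a.png

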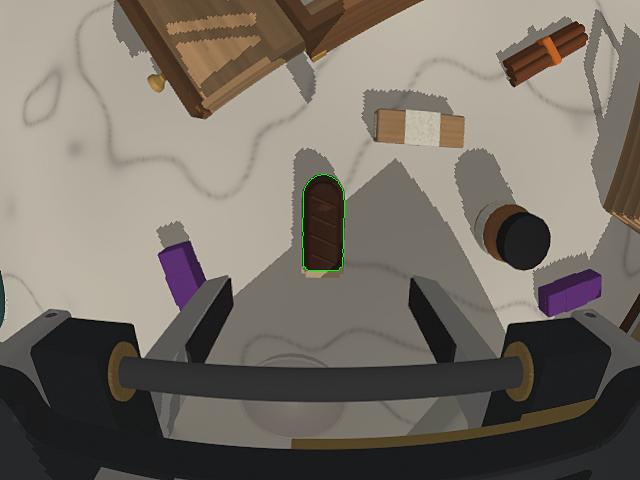

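L3's outline is clean in this view, at px (323,225), with its cut end at (323,273) and yaw 48.4°. The bar is at (420,128). Descend and grip L3.

```bash
python3 -m pendant '[[0.5,0.3,-4,0,0,-0.5,1],[0,0,-4,0,0,0,1],[0,0,-3,0,0,0,1],[0,0,-2,0,0,0,1],[0,0,-0.5,0,0,0,1],[0,0,0,0,0,0,1]]'; python3 -m pendant '[[0,0,0,0,0,0,0],[0,0,0,0,0,0,0],[0,0,0,0,0,0,0],[0,0,0,0,0,0,0],[0,0,0,0,0,0,0],[0,0,0,0,0,0,0]]'
```

```text
time: 2.3
tool_pos: [0.4352, -0.2952, 0.029]
ee_rot: [3.141, 0.0, 0.844]
wrist_force: [-0.4, 0.1, 0.1]
width: 0.094
finger_force: 0.0
time: 2.9
tool_pos: [0.435, -0.2947, 0.0286]
ee_rot: [3.141, 0.0, 0.845]
wrist_force: [-1.6, 0.4, -0.2]
width: 0.0494
finger_force: 0.0
```

```bash
python3 -m pendant '[[0,0,-0.5,0,0,0,0.5],[0,0,0,0,0,0,0.2],[0,0,0,0,0,0,0.2],[0,0,0,0,0,0,0],[0,0,0,0,0,0,0],[0,0,0,0,0,0,0],[0,0,0,0,0,0,0],[0,0,0,0,0,0,0]]'; python3 -m pendant '[[0,0,2,0,0,0,0],[0,0,4,0,0,0,0],[0,0,4,0,0,0,0],[0,0,4,0,0,0,0],[0,0,4,0,0,-8,0],[0,0,0,0,0,-8,0],[0,0,0,0,0,-8,0],[0,0,0,0,0,-8,0]]'
```

```text
time: 3.7
tool_pos: [0.435, -0.2948, 0.0235]
ee_rot: [3.141, 0.0, 0.845]
wrist_force: [0.8, -0.6, -2.2]
width: 0.0356
finger_force: 30.0
time: 4.5
tool_pos: [0.4351, -0.2948, 0.2041]
ee_rot: [3.141, -0.001, 0.281]
wrist_force: [-0.1, -0.6, -1.4]
width: 0.0356
finger_force: 30.0
```

```bash
python3 -m pendant '[[0.5,4,1,0,0,-4,0],[0.5,4,1,0,0,-4,0],[0.5,4,1,0,0,-4,0],[0.5,4,1,0,0,-4,0],[0,4,0.5,0,0,-4,0],[0,4,0,0,0,-2.1,0],[0,1.5,0,0,0,0,0],[0,0,0,0,0,0,0]]'
python3 - <<'E'
from h import *
p=par("wrist"); im=imaging.snapshot("wrist")[:,:,::-1].copy()
cv2.imwrite("pics/w3.png",im); np.save("w3.npy",p,allow_pickle=True)
E
```

```text
time: 5.3
tool_pos: [0.4549, -0.0379, 0.2488]
ee_rot: [-3.141, -0.001, -0.095]
wrist_force: [1.4, -0.1, -1.5]
width: 0.0359
finger_force: 30.0
```

View pics/w3.png

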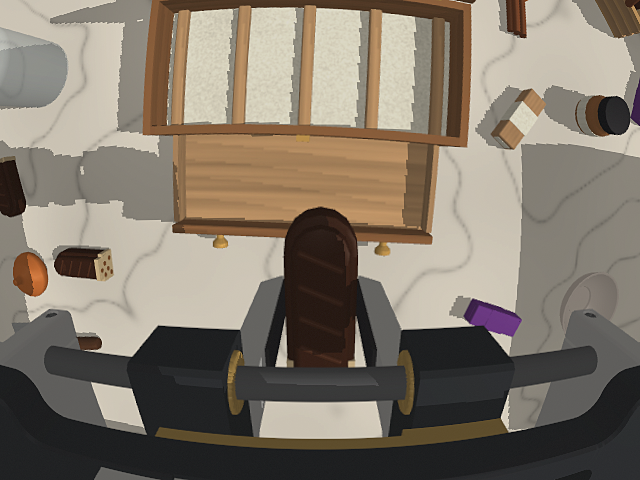

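The wrist view shows the loaf held, with its cut at the bottom. Chest front rim corners are about (143,132) and (466,146), and the drawer front's top edge runs (173,234)-(432,243). The ribs are at px 178, 239, 306, 373 and 438. The bar is at (518,120), L2 at (85,263) with its cut at (105,264), and L1 at (8,187).

Run:
```python
from h import *
p=np.load("w3.npy",allow_pickle=True).item(); p1=np.load("w1.npy",allow_pickle=True).item(); pt=par("top")
a=onz(p,(143,132),.092);b=onz(p,(466,146),.092)
print("rim L R",a,b,np.linalg.norm(a-b),np.degrees(np.arctan2(a[0]-b[0],a[1]-b[1])))
for n,u,v in [("rimL",(143,132),(256,230)),("rimR",(466,146),(379,240))]: print(n,tri(ray(p,u),ray(pt,v)))
y=(a-b)[:2]/np.linalg.norm((a-b)[:2]); x=np.array([y[1],-y[0]]); f=(a+b)[:2]/2; c=f+x*.07
yaw=np.arctan2(x[1],x[0]); print("chest c",c,"yaw",np.degrees(yaw))
d1=onz(p,(173,234),.045);d2=onz(p,(432,243),.045); print("panel",d1,d2,np.linalg.norm(d1-d2), "chest-frame x",((d1+d2)[:2]/2-c)@x)
for yy in (-.096,-.032,.032,.096):
    w=c+y*yy; print(yy,w, proj(p,np.array([*w,.052])))
# back rim check
for X in [(.07,.15),(.07,-.15)]: print("back",proj(p,np.array([*(c+x*X[0]+y*X[1]),.092])),proj(pt,np.array([*(c+x*X[0]+y*X[1]),.092])))
for yy in (-.128,-.064,0,.064,.128): print("rib",yy,proj(p,np.array([*(c+x*(-.062)+y*yy),.062])))
```

```text
rim L R [0.56371568 0.11597593 0.092     ] [ 0.52015946 -0.17837355  0.092     ] 0.29755464055691205 8.417233800499094
rimL (array([0.55421332, 0.11255153, 0.09377472]), np.float64(0.018890826077025625))
rimR (array([ 0.51672307, -0.18019504,  0.08261774]), np.float64(0.007364362287756895))
chest c [ 0.61118355 -0.04144545] yaw -8.417233800499096
panel [0.4542306  0.12150461 0.045     ] [ 0.41778419 -0.15554879  0.045     ] 0.2794403853236851 chest-frame x -0.1768643260435468
-0.096 [ 0.59713102 -0.13641137] [405.17549601  71.08978472]
-0.032 [ 0.60649937 -0.07310076] [340.37691249  65.07480402]
0.032 [ 0.61586773 -0.00979014] [274.45374408  62.52181542]
0.096 [0.62523609 0.05352047] [211.21938371  63.45369363]
back [153.06286654  -8.11100614] [261.34686018 165.32814442]
back [471.83447042   3.12753705] [385.77235942 178.82440532]
rib -0.128 [435.67581866 135.12563582]
rib -0.064 [371.19874925 128.8055985 ]
rib 0 [303.48927769 124.67689296]
rib 0.064 [236.77319716 123.09650685]
rib 0.128 [174.91575445 123.87303164]
```

Run:
```python
from h import *
pt=par("top"); ps=par("scene")
for n,a,b in [("edgeL",(251,141),(354,285)),("edgeR",(393,154),(238,222))]: print(n,onz(pt,a,.23),onz(pt,a,.2),tri(ray(pt,a),ray(ps,b)))
```

```text
edgeL [0.71163066 0.09624259 0.23      ] [0.72309209 0.10169305 0.2       ] (array([0.7227959 , 0.10316161, 0.19937526]), np.float64(0.0029125761472824662))
edgeR [ 0.67249108 -0.19852521  0.23      ] [ 0.68260164 -0.2032484   0.2       ] (array([ 0.67339201, -0.19787927,  0.22495945]), np.float64(0.0031578738318776577))
```

```bash
python3 -m pendant '[[0,-3,0,0,0,-1,0],[1,-3,-1,0,0,-1,0],[2,-3,-1,0,0,0,0],[3,-1.5,-1,0,0,0,0],[3.5,0,-1.5,0,0,0,0],[3,0,-1.5,0,0,0,0],[0.6,0,-1.5,0,0,0,0],[0,0,0,0,0,0,0]]'
```

```text
time: 6.15
tool_pos: [0.5843, -0.1455, 0.1693]
ee_rot: [-3.141, 0.008, -0.135]
wrist_force: [-1.0, -0.2, -2.0]
width: 0.0354
finger_force: 30.0
```

```bash
python3 -m pendant '[[0.1,0.8,0,0,0,0,0],[0,0,-3,0,0,0,0],[0,0,-3,0,0,0,0],[0,0,-1.5,0,0,0,0],[0,0,-1,0,0,0,0],[0,0,0,0,0,0,0],[0,0,0,0,0,0,0]]'
python3 - <<'E'
from h import *
p=par("wrist"); im=imaging.snapshot("wrist")[:,:,::-1].copy()
cv2.imwrite("pics/w4.png",im); np.save("w4.npy",p,allow_pickle=True)
E
```

```text
time: 6.85
tool_pos: [0.5877, -0.137, 0.0902]
ee_rot: [3.141, -0.003, -0.134]
wrist_force: [-1.3, -0.9, -0.5]
width: 0.0356
finger_force: 30.0
```

View pics/w4.png

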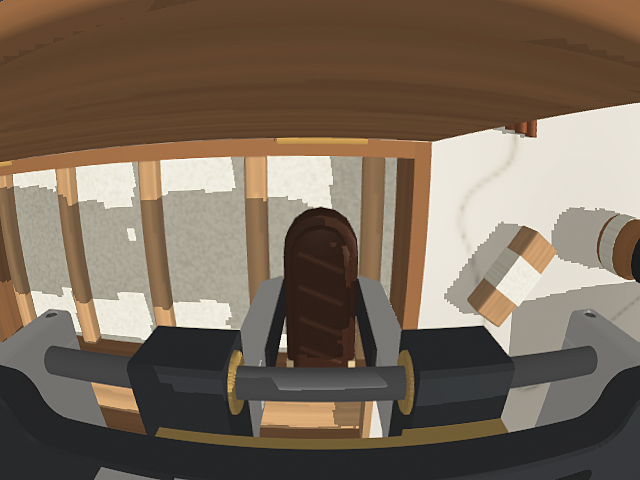

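L3 hovers between the ribs at px 257 and 372, about 3 mm too far right. Shift it, lower and release.

```bash
python3 -m pendant '[[0.1,0.3,-0.7,0,0,0,0],[0,0,-0.5,0,0,0,0],[0,0,0,0,0,0,0]]';  python3 -m pendant '[[0,0,-0.2,0,0,0,0],[0,0,0,0,0,0,0.55],[0,0,0,0,0,0,0.55],[0,0,0,0,0,0,0.55],[0,0,0,0,0,0,0.55]]'
```

```text
time: 7.2
tool_pos: [0.5874, -0.1334, 0.0755]
ee_rot: [-3.141, 0.002, -0.134]
wrist_force: [0.6, 0.6, -0.3]
width: 0.0354
finger_force: 30.0
time: 7.7
tool_pos: [0.5881, -0.1338, 0.0746]
ee_rot: [3.141, -0.0, -0.134]
wrist_force: [-0.7, -0.4, -0.2]
width: 0.0516
finger_force: 0.0
```

```bash
python3 -m pendant '[[0,0,2,0,0,0,0.55],[0,0,4,0,0,0,0.55],[0,0,4,0,0,0,0.7],[-0.5,-3,2,0,0,0,1],[-0.5,-3,0,0,0,-8.5,1],[-1,-3,0,0,0,-8.5,1],[-1,-3,0,0,0,-8.5,1],[-1,-3,0,0,0,-8.5,1]]'; python3 -m pendant '[[0,0,0,0,0,-1.3,1],[0,0,0,0,0,0,1]]'
python3 - <<'E'
from h import *
p=par("wrist"); im=imaging.snapshot("wrist")[:,:,::-1].copy()
cv2.imwrite("pics/w5.png",im); np.save("w5.npy",p,allow_pickle=True)
p1=np.load("w1.npy",allow_pickle=True).item(); im1=cv2.imread("pics/w1.png")
s=proj(p,np.array([.548,-.283,.024])); print(s)
A=seg(im,s,"bar",75); B=seg(im1,(303,116),"bar",50)
print(rect(p,A,.024),rect(p,A,.012),tri(ray(p,center(A)),ray(p1,center(B))))
p3=np.load("w3.npy",allow_pickle=True).item(); im3=cv2.imread("pics/w3.png"); C=seg(im3,(518,120),"bar",40)
print(rect(p3,C,.02),tri(ray(p,center(A)),ray(p3,center(C))))
E
```

```text
time: 8.5
tool_pos: [0.5476, -0.2849, 0.1946]
ee_rot: [3.142, -0.0, -0.733]
wrist_force: [-0.4, 0.8, -0.0]
width: 0.0934
finger_force: 0.0
time: 8.7
tool_pos: [0.5478, -0.2841, 0.1944]
ee_rot: [-3.141, 0.0, -0.75]
wrist_force: [-0.4, 0.7, -0.7]
width: 0.0938
finger_force: 0.0
[317.89054176 227.17641456]
(array([ 0.55027246, -0.28438647]), array([75.42720032, 27.37977982]), -42.57286071777344) (array([ 0.54840808, -0.28252286]), array([78.10664368, 28.35240936]), -42.57283401489258) (array([ 0.54942802, -0.28372538,  0.01496079]), np.float64(4.086459293840293e-05))
(array([ 0.54989557, -0.28001624]), array([81.93121338, 34.50334167]), -42.971492767333984) (array([ 0.55014302, -0.28347794,  0.01454313]), np.float64(0.0016164148069156652))
```

```bash
python3 -m pendant '[[0.2,0,-4,0,0,0.5,1],[0,0,-4,0,0,0,1],[0,0,-4,0,0,0,1],[0,0,-3.5,0,0,0,1],[0,0,-2,0,0,0,1],[0,0,0,0,0,0,0.3],[0,0,0,0,0,0,0],[0,0,0,0,0,0,0]]'; python3 -m pendant '[[0,0,0,0,0,0,0],[0,0,0,0,0,0,0],[0,0,0,0,0,0,0],[0,0,0,0,0,0,0],[0,0,0,0,0,0,0],[0,0,0,0,0,0,0]]'
```

```text
time: 9.55
tool_pos: [0.5517, -0.284, 0.0219]
ee_rot: [-3.141, -0.004, -0.74]
wrist_force: [0.3, -0.1, 0.6]
width: 0.0734
finger_force: 0.0
time: 10.15
tool_pos: [0.55, -0.2837, 0.0195]
ee_rot: [3.142, 0.0, -0.741]
wrist_force: [-0.4, 0.7, -0.5]
width: 0.0275
finger_force: 30.0
```

```bash
python3 -m pendant '[[0,0,3,0,0,0,0],[0,0,4,0,0,0,0],[0,0,4,0,0,0,0],[-1,2.5,3,0,0,6,0],[-1.3,4.5,0,0,0,7.5,0],[-1.3,4.5,0,0,0,7.5,0],[-1.3,4.6,0,0,0,7.5,0],[-1.4,4.6,0,0,0,6.5,0]]'; python3 -m pendant '[[0,0,0,0,0,0,0],[0,0,-2,0,0,0,0],[0,0,-2,0,0,0,0],[0,0,0,0,0,0,0],[0,0,0,0,0,0,0]]'
python3 - <<'E'
from h import *
p=par("wrist"); im=imaging.snapshot("wrist")[:,:,::-1].copy()
cv2.imwrite("pics/w6.png",im); np.save("w6.npy",p,allow_pickle=True)
E
```

```text
time: 10.95
tool_pos: [0.4861, -0.0752, 0.1594]
ee_rot: [-3.141, -0.0, -0.126]
wrist_force: [0.7, 0.4, -0.9]
width: 0.0278
finger_force: 30.0
time: 11.45
tool_pos: [0.4869, -0.0772, 0.1194]
ee_rot: [3.141, 0.001, -0.131]
wrist_force: [-0.5, -0.7, -0.5]
width: 0.0278
finger_force: 30.0
```

View pics/w6.png

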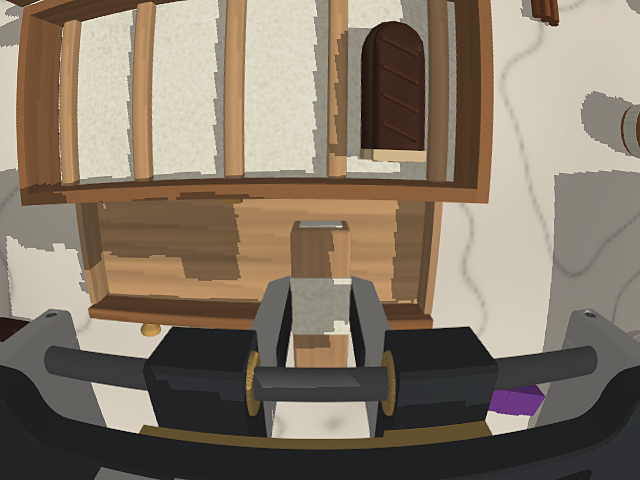

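L3 lies flat between its ribs at px (393,90), cut face to the front at (397,155). The bar is held at (320,290) over the drawer. The front rim corners are (20,202) and (489,203), and the drawer front corners are (90,318) and (433,328).

Run:
```python
from h import *
p=np.load("w6.npy",allow_pickle=True).item()
a=onz(p,(20,203),.092);b=onz(p,(489,203),.092); d1=onz(p,(90,318),.045);d2=onz(p,(433,328),.045)
for n,u,v in (("rim",a,b),("pan",d1,d2)): print(n,u,v,np.linalg.norm(u-v),np.degrees(np.arctan2(u[0]-v[0],u[1]-v[1])))
yaw=-7.5*np.pi/180; x=np.array([np.cos(yaw),np.sin(yaw)]); y=np.array([-x[1],x[0]])
T=np.array([.4869,-.0772])
print("rim-T",((a+b)[:2]/2-T)@x,"pan-T",((d1+d2)[:2]/2-T)@x,"bar y",(T-(a+b)[:2]/2)@y, (T-(d1+d2)[:2]/2)@y)
c=(a+b)[:2]/2+.07*x; print("chest",c)
q=seg(cv2.imread("pics/w6.png"),(393,85),"loaf",80); print("L3",rect(p,q,.08), (rect(p,q,.08)[0]-c)@np.c_[x,y])
```

```text
rim [0.5633677  0.11763271 0.092     ] [ 0.51958302 -0.1796531   0.092     ] 0.3004928482662294 8.37836929322778
pan [0.45627439 0.12137697 0.045     ] [ 0.41850212 -0.15586851  0.045     ] 0.2798067172825021 7.758281472381131
rim-T 0.04807948301841852 pan-T -0.05691376374146802 bar y -0.0529181601198877 -0.05297873716720514
chest [ 0.6108765  -0.04014703]
L3 (array([ 0.5912193, -0.1330325]), array([75.04801178, 36.07542038]), -7.4515838623046875) [-0.00736505 -0.09465661]
```

```bash
python3 -m pendant '[[0,0,-3,0,0,0,0],[0,0,-3,0,0,0,0],[0,0,-1.5,0,0,0,0],[0,0,-0.7,0,0,0,0],[0,0,0,0,0,0,0],[0,0,0,0,0,0,0]]'; python3 -m pendant '[[0,0,-0.1,0,0,0,0],[0,0,0,0,0,0,0.6],[0,0,0,0,0,0,0.6],[0,0,0,0,0,0,0.6],[0,0,3,0,0,0,0.6],[0,0,4,0,0,0,0.6],[0,0,4,0,0,0,1],[0,0,4,0,0,0,1]]'
```

```text
time: 12.1
tool_pos: [0.4882, -0.0772, 0.0391]
ee_rot: [3.141, -0.003, -0.131]
wrist_force: [-0.7, -0.3, -0.5]
width: 0.0278
finger_force: 30.0
time: 12.9
tool_pos: [0.4867, -0.0767, 0.1881]
ee_rot: [3.141, -0.0, -0.13]
wrist_force: [0.7, -0.0, -0.5]
width: 0.0688
finger_force: 0.0
```

```bash
python3 -m pendant '[[-0.8,3,0,0,0,8.1,1],[-0.8,3,0,0,0,8.1,1],[-0.8,3,0,0,0,8.1,1],[-0.8,3,0,0,0,8.1,1],[-0.8,3,0,0,0,8.1,1],[-0.8,3,0,0,0,8.1,1],[-0.8,3,0,0,0,8.1,1],[-0.8,3,0,0,0,8.1,1]]'; python3 -m pendant '[[-0.1,2.7,0,0,0,8.1,1],[-0.1,2.7,0,0,0,8.1,1],[-0.1,2.7,0,0,0,8.1,1],[0,2.7,0,0,0,8.1,1],[0,0,0,0,0,0,1],[0,0,0,0,0,0,1]]'
python3 - <<'E'
from h import *
p=par("wrist"); im=imaging.snapshot("wrist")[:,:,::-1].copy()
cv2.imwrite("pics/w7.png",im); np.save("w7.npy",p,allow_pickle=True)
for X in [(.42,.279,.024),(.544,.397,.03)]: print(proj(p,np.array(X)))
E
```

```text
time: 13.7
tool_pos: [0.4225, 0.1644, 0.1867]
ee_rot: [3.141, -0.0, 1.006]
wrist_force: [-0.6, 0.9, 0.7]
width: 0.0939
finger_force: 0.0
time: 14.3
tool_pos: [0.4198, 0.2712, 0.1864]
ee_rot: [-3.141, 0.001, 1.565]
wrist_force: [-0.2, 0.6, 0.1]
width: 0.0941
finger_force: 0.0
[321.13514016 217.961802  ]
[458.83139125  91.782911  ]
```

View pics/w7.png

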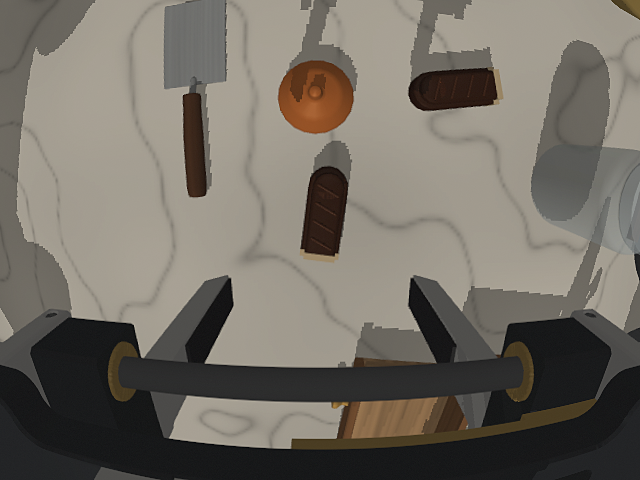

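L2 is at px (325,211) with its cut end at (320,256). L1 is at (453,88) with its cut to the right (+x) at (498,86). The gourd sits at (316,97).

Run:
```python
from h import *
p=np.load("w7.npy",allow_pickle=True).item(); im=cv2.imread("pics/w7.png")
p3=np.load("w3.npy",allow_pickle=True).item(); im3=cv2.imread("pics/w3.png")
A=seg(im,(325,211),"loaf",60); B=seg(im,(453,88),"loaf",55); C=seg(im3,(80,262),"loaf",40)
print("L2",rect(p,A,.024),tri(ray(p,center(A)),ray(p3,center(C))))
print("L1",rect(p,B,.024))
```

```text
L2 (array([0.42317892, 0.28501978]), array([81.34958649, 35.0906105 ]), 82.4369888305664) (array([0.42493124, 0.28547584, 0.01973396]), np.float64(0.003058579724788622))
L1 (array([0.5413869 , 0.40048846]), array([87.85575867, 36.35261536]), 10.273595809936523)
```

```bash
python3 -m pendant '[[0.3,1.1,-4,0,0,-7.3,1],[0,0,-4,0,0,0,1],[0,0,-4,0,0,0,1],[0,0,-3,0,0,0,1],[0,0,-1.3,0,0,0,1],[0,0,0,0,0,0,1],[0,0,0,0,0,0,0.3],[0,0,0,0,0,0,0.3]]'; python3 -m pendant '[[0,0,0,0,0,0,0],[0,0,0,0,0,0,0],[0,0,0,0,0,0,0],[0,0,0,0,0,0,0],[0,0,0,0,0,0,0],[0,0,0,0,0,0,0],[0,0,0,0,0,0,0]]'
```

```text
time: 15.15
tool_pos: [0.4248, 0.2829, 0.026]
ee_rot: [3.138, -0.003, 1.438]
wrist_force: [-0.3, 0.3, -0.2]
width: 0.0815
finger_force: 0.0
time: 15.85
tool_pos: [0.423, 0.2822, 0.0235]
ee_rot: [-3.142, 0.0, 1.439]
wrist_force: [-0.1, -0.2, -0.6]
width: 0.0358
finger_force: 30.0
```

```bash
python3 -m pendant '[[0,0,3,0,0,0,0],[0,0,4,0,0,0,0],[0,0,4,0,0,-8,0],[0,-2,3,0,0,-8.2,0],[0,-3,0,0,0,-8.2,0],[0.5,-3,0,0,0,-8.2,0],[0.5,-3,0,0,0,-8.2,0],[0.5,-3,0,0,0,-8.2,0]]'; python3 -m pendant '[[1,-3,0,0,0,-8.2,0],[2,-3,0,0,0,-8.2,0],[2,-3,0,0,0,-8.2,0],[3,-3,0,0,0,-8.2,0],[4,-3,0,0,0,-8.2,0],[4,0,0,0,0,-0.4,0],[0.5,0,0,0,0,0,0],[0,0,0,0,0,0,0]]'
```

```text
time: 16.65
tool_pos: [0.4377, 0.1411, 0.1633]
ee_rot: [-3.142, 0.0, 0.578]
wrist_force: [-0.6, -0.1, -0.9]
width: 0.0357
finger_force: 30.0
time: 17.45
tool_pos: [0.603, -0.0078, 0.1619]
ee_rot: [3.142, 0.003, -0.139]
wrist_force: [-0.6, 0.2, -1.2]
width: 0.0353
finger_force: 30.0
```

```bash
python3 -m pendant '[[0.2,0,-3,0,0,0,0],[0,0,-2.5,0,0,0,0],[0,0,-1.5,0,0,0,0],[0,0,-1,0,0,0,0],[0,0,-0.5,0,0,0,0],[0,0,0,0,0,0,0],[0,0,0,0,0,0,0]]'; python3 -m pendant '[[0,0,-0.2,0,0,0,0],[0,0,0,0,0,0,0.55],[0,0,0,0,0,0,0.55],[0,0,0,0,0,0,0.55],[0,0,0,0,0,0,0.55]]'
```

```text
time: 18.15
tool_pos: [0.6057, -0.0078, 0.0798]
ee_rot: [3.142, -0.002, -0.139]
wrist_force: [0.3, 0.5, -1.1]
width: 0.0357
finger_force: 30.0
time: 18.65
tool_pos: [0.6052, -0.0078, 0.0768]
ee_rot: [3.142, -0.0, -0.139]
wrist_force: [-0.9, 0.1, 1.1]
width: 0.0519
finger_force: 0.0
```

```bash
python3 -m pendant '[[0,0,2,0,0,0,0.55],[0,0,4,0,0,0,0.55],[0,0,4,0,0,0,0.7],[-1.5,3,3,0,0,2,1],[-1.5,4.4,1.5,0,0,4,1],[-1.5,4.4,0,0,0,4,1],[-1.5,4.4,0,0,0,4,1],[-0.5,4.6,0,0,0,4,1]]'; python3 -m pendant '[[0,4.8,0,0,0,0,1],[0,4.8,0,0,0,0,1],[0,4.8,0,0,0,0,1],[0,4.5,0,0,0,0,1],[0,0,0,0,0,0,1],[0,0,0,0,0,0,1]]'
python3 - <<'E'
from h import *
p=par("wrist"); im=imaging.snapshot("wrist")[:,:,::-1].copy()
cv2.imwrite("pics/w8.png",im); np.save("w8.npy",p,allow_pickle=True)
p7=np.load("w7.npy",allow_pickle=True).item(); B=seg(cv2.imread("pics/w7.png"),(453,88),"loaf",55)
s=proj(p,np.array([.541,.40,.024])); A=seg(im,s,"loaf",75); print(s,rect(p,A,.024),tri(ray(p,center(A)),ray(p7,center(B))))
E
```

```text
time: 19.45
tool_pos: [0.5389, 0.2017, 0.2225]
ee_rot: [3.142, -0.001, 0.178]
wrist_force: [0.8, 0.1, 0.3]
width: 0.0936
finger_force: 0.0
time: 20.05
tool_pos: [0.5396, 0.3899, 0.2207]
ee_rot: [3.14, 0.001, 0.177]
wrist_force: [0.4, -0.5, -0.5]
width: 0.0943
finger_force: 0.0
[309.08043071 216.23203282] (array([0.54185162, 0.40131058]), array([74.53939056, 34.30552292]), 9.931855201721191) (array([0.54158328, 0.40115176, 0.01875373]), np.float64(0.00041216643189015694))
```

View pics/w8.png

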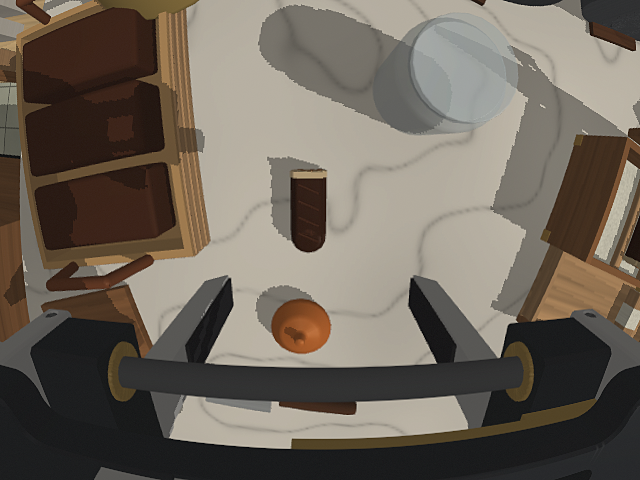

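L1 is at px (309,210), cut face up in the image (+x) at (309,173). The gourd and candy jar are well clear.

```bash
python3 -m pendant '[[0.5,1.2,-4,0,0,0,1],[0,0,-4.5,0,0,0,1],[0,0,-4.5,0,0,0,1],[0,0,-4,0,0,0,1],[0,0,-2.7,0,0,0,1],[0,0,0,0,0,0,1],[0,0,0,0,0,0,0.3],[0,0,0,0,0,0,0.3]]'; python3 -m pendant '[[0,0,0,0,0,0,0],[0,0,0,0,0,0,0],[0,0,0,0,0,0,0],[0,0,0,0,0,0,0],[0,0,0,0,0,0,0],[0,0,0,0,0,0,0],[0,0,0,0,0,0,0]]'
```

```text
time: 20.9
tool_pos: [0.5471, 0.4014, 0.028]
ee_rot: [-3.14, -0.005, 0.174]
wrist_force: [-0.7, 0.8, 0.2]
width: 0.0816
finger_force: 0.0
time: 21.6
tool_pos: [0.5449, 0.4015, 0.0245]
ee_rot: [-3.141, 0.0, 0.175]
wrist_force: [-0.3, -0.2, 0.9]
width: 0.0358
finger_force: 30.0
```

```bash
python3 -m pendant '[[0,0,3,0,0,0,0],[0,0,4.5,0,0,0,0],[0,0,4.5,0,0,0,0],[0,0,4.5,0,0,8.1,0],[-0.5,-2,2,0,0,8.1,0],[-0.5,-2,0,0,0,8.1,0],[-0.5,-2,0,0,0,8.1,0],[-0.5,-2,0,0,0,8.1,0]]'; python3 -m pendant '[[0,-2,0,0,0,8.1,0],[0,-2,0,0,0,8.1,0],[0,-2,0,0,0,8.1,0],[0,-2,0,0,0,8.1,0],[0,-2,0,0,0,8.1,0],[0,-2,0,0,0,8.1,0],[0,-2,0,0,0,8.1,0],[0,-2,0,0,0,8.1,0]]';  python3 -m pendant '[[0.9,-2,0,0,0,8.1,0],[1.5,-2,0,0,0,8.1,0],[1.5,-2,0,0,0,8.1,0],[1.5,-2,0,0,0,8.1,0],[1.5,-2,0,0,0,8.1,0],[1,-0.6,0,0,0,8.1,0],[1,0,0,0,0,8.1,0],[0,0,0,0,0,0,0]]'
```

```text
time: 22.4
tool_pos: [0.5246, 0.3203, 0.2093]
ee_rot: [3.141, 0.001, 0.888]
wrist_force: [-0.6, -0.3, -1.1]
width: 0.0358
finger_force: 30.0
time: 23.2
tool_pos: [0.5247, 0.1603, 0.209]
ee_rot: [-3.141, 0.0, 2.019]
wrist_force: [-0.3, 0.2, -1.7]
width: 0.0357
finger_force: 30.0
time: 24.0
tool_pos: [0.6145, 0.0546, 0.2084]
ee_rot: [-3.141, -0.001, 3.001]
wrist_force: [-0.4, 0.8, -0.9]
width: 0.0358
finger_force: 30.0
```

```bash
python3 -m pendant '[[0,0,-4,0,0,0,0],[0,0,-4,0,0,0,0],[0,0,-2.5,0,0,0,0],[0,0,-1.5,0,0,0,0],[0,0,-0.8,0,0,0,0],[0,0,0,0,0,0,0],[0,0,0,0,0,0,0]]'; python3 -m pendant '[[0,0,-0.3,0,0,0,0],[0,0,0,0,0,0,0.55],[0,0,0,0,0,0,0.55],[0,0,0,0,0,0,0.55],[0,0,0,0,0,0,0.55],[0,0,3,0,0,0,0.55],[0,0,4,0,0,0,0.55],[0,0,4,0,0,0,0.55]]'
```

```text
time: 24.7
tool_pos: [0.615, 0.0553, 0.0833]
ee_rot: [3.141, 0.003, 3.002]
wrist_force: [-0.1, 0.5, -0.0]
width: 0.0355
finger_force: 30.0
time: 25.5
tool_pos: [0.6134, 0.0552, 0.1891]
ee_rot: [-3.141, -0.002, 3.003]
wrist_force: [0.9, 0.3, 0.5]
width: 0.0518
finger_force: 0.0
```

```bash
python3 -m pendant '[[0,0,3,0,0,0,1],[-2,0,3,0,0,-8.5,1],[-4,-1,0,0,0,-8.5,1],[-4,-1,0,0,0,-8.5,1],[-4,-1,0,0,0,-8.5,1],[-3,-1,0,0,0,-8.5,1],[-2,-1,0,0,0,-8.5,1],[0,-1,0,0,0,-8.5,1]]'; python3 -m pendant '[[0,-1,0,0,0,-8.5,1],[0,-0.5,0,0,0,-8.5,1],[0,0,0,0,0,-8.5,1],[0,0,0,0,0,-8.5,1],[0,0,0,0,0,-8.5,1],[0,0,0,0,0,-8.5,1],[0,0,0,0,0,-8.5,1],[0,0,0,0,0,-8.5,1]]';  python3 -m pendant '[[0,0,0,0,0,-8.5,0],[0,0,0,0,0,-8.5,0],[0,0,0,0,0,-8.5,0],[0,0,0,0,0,-8.5,0],[0,0,0,0,0,-8.5,0],[0,0,0,0,0,-8.5,0],[0,0,0,0,0,0,0]]'
python3 - <<'E'
from h import *
p=par("wrist"); im=imaging.snapshot("wrist")[:,:,::-1].copy(); t=imaging.snapshot("top")[:,:,::-1].copy()
cv2.imwrite("pics/t9.png",t); cv2.imwrite("pics/w9_.png",im); np.save("w9.npy",p,allow_pickle=True)
m=np.zeros((600,800,3),np.uint8); m[:360,:480]=cv2.resize(im[:360],(480,270)).repeat(1,0)[:270].shape and cv2.resize(im,(480,360)); m[360:600,:320]=cv2.resize(t,(320,240)); m[:300,480:800]=cv2.resize(t[110:290,230:420],(320,300))
m[360:600,480:800]=cv2.resize(imaging.snapshot("scene")[:,:,::-1],(320,240))
cv2.imwrite("pics/w9.png",m)
E
```

```text
time: 26.3
tool_pos: [0.4221, -0.0049, 0.2495]
ee_rot: [3.14, 0.001, 1.958]
wrist_force: [0.2, 0.9, -0.4]
width: 0.0939
finger_force: 0.0
time: 27.1
tool_pos: [0.4239, -0.0198, 0.2487]
ee_rot: [3.141, -0.0, 0.771]
wrist_force: [0.7, 0.2, -0.7]
width: 0.0942
finger_force: 0.0
time: 27.8
tool_pos: [0.424, -0.0198, 0.2487]
ee_rot: [3.141, -0.0, -0.113]
wrist_force: [-1.0, 0.5, 0.4]
width: 0.0415
finger_force: 0.0
```

View pics/w9.png

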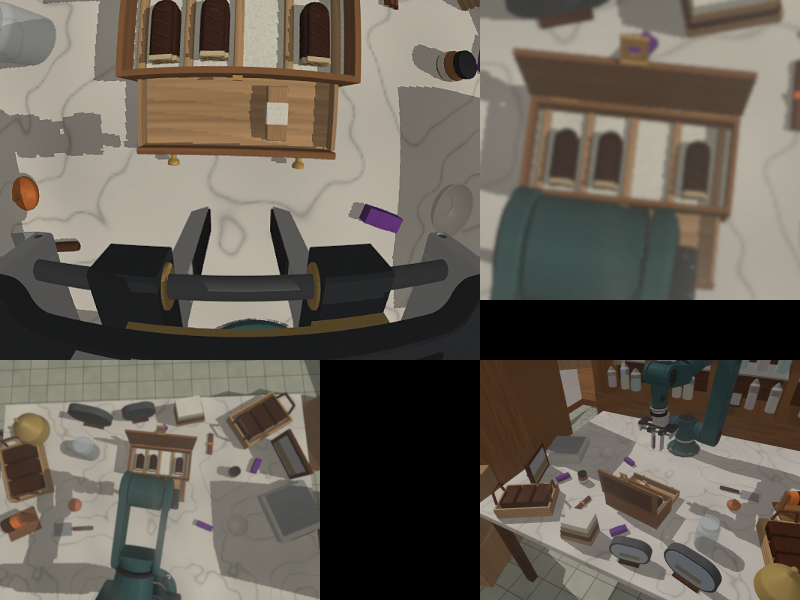

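The wrist view and top crop show all three loaves in compartments with their cut faces to the front, and the bar flat in the drawer at about px (277,113) of the mosaic. No other loaf or brown bar is left on the counter. Next, push the drawer.

```bash
python3 -m pendant '[[-2,0.5,-2,0,0,0,0],[-1.5,0.5,-4,0,0,-1.5,0],[0,0,-4.5,0,0,0,0],[0,0,-4.5,0,0,0,0],[0,0,-4,0,0,0,0],[0,0,-2.5,0,0,0,0],[0,0,0,0,0,0,0]]'; python3 -m pendant '[[1.5,-0.2,0,0,0,0,0],[2,-0.28,0,0,0,0,0],[2,-0.28,0,0,0,0,0],[2,-0.28,0,0,0,0,0],[2,-0.28,0,0,0,0,0],[1.5,-0.2,0,0,0,0,0],[0,0,0,0,0,0,0]]'
```

```text
time: 28.65
tool_pos: [0.3854, -0.0091, 0.0297]
ee_rot: [-3.141, 0.009, -0.137]
wrist_force: [-0.7, 0.9, -0.0]
width: 0.0005
finger_force: 0.0
time: 29.35
tool_pos: [0.5019, -0.0255, 0.0357]
ee_rot: [3.141, -0.004, -0.138]
wrist_force: [-0.2, 0.1, 0.8]
width: 0.0002
finger_force: 0.0
```

```bash
python3 -m pendant '[[1,-0.14,0,0,0,0,0],[1,-0.14,0,0,0,0,0],[0.5,-0.07,0,0,0,0,0],[0,0,0,0,0,0,0]]'; python3 -m pendant '[[0.5,-0.07,0,0,0,0,0],[0,0,0,0,0,0,0]]';  python3 -m pendant '[[0.4,-0.05,0,0,0,0,0],[0,0,0,0,0,0,0]]'
```

```text
time: 29.75
tool_pos: [0.5249, -0.0286, 0.0338]
ee_rot: [3.142, -0.001, -0.139]
wrist_force: [-0.2, 0.8, -0.5]
width: 0.0003
finger_force: 0.0
time: 29.95
tool_pos: [0.5294, -0.0292, 0.0335]
ee_rot: [3.141, -0.001, -0.139]
wrist_force: [-0.1, -0.1, -0.3]
width: 0.0003
finger_force: 0.0
time: 30.15
tool_pos: [0.531, -0.0294, 0.0334]
ee_rot: [3.141, 0.005, -0.139]
wrist_force: [-6.0, 0.7, 4.4]
width: 0.0004
finger_force: 3.3
```

```bash
python3 -m pendant '[[0.2,-0.03,0,0,0,0,0],[0,0,0,0,0,0,0]]'; python3 -m pendant '[[-2,0.28,0,0,0,0,0],[-3,0.4,0,0,0,0,0],[0,0,4,0,0,0,0],[0,0,4.5,0,0,0,0],[0,0,4.5,0,0,0,0],[0,0,4.5,0,0,0,0],[0,0,4.5,0,0,0,0],[0,0,0,0,0,0,0]]'
python3 - <<'E'
from h import *
p=par("wrist"); im=imaging.snapshot("wrist")[:,:,::-1].copy()
np.save("w10.npy",p,allow_pickle=True); cv2.imwrite("pics/w10.png",im)
E
```

```text
time: 30.35
tool_pos: [0.5308, -0.0293, 0.0334]
ee_rot: [3.141, 0.01, -0.139]
wrist_force: [-12.3, 2.2, 7.8]
width: 0.0007
finger_force: 6.6
time: 31.15
tool_pos: [0.4882, -0.0237, 0.2617]
ee_rot: [3.141, -0.015, -0.139]
wrist_force: [0.8, 0.1, 0.4]
width: 0.0004
finger_force: 0.0
```

View pics/w10.png

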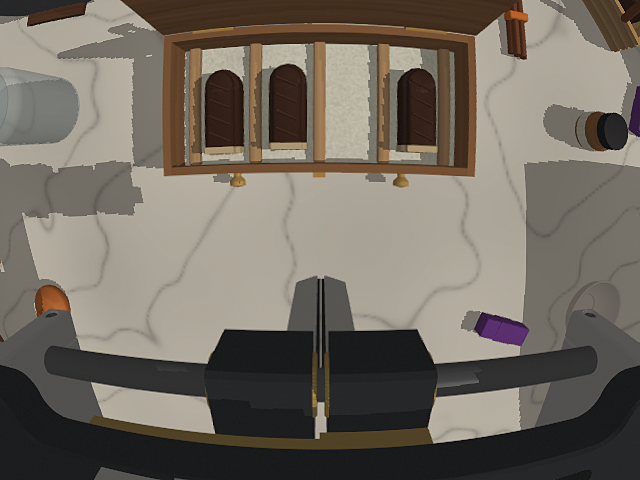

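The drawer front is now flush under the rim, with both knobs just below it at px (237,180) and (401,180). The loaves are unmoved. Next the lid: go over its top edge, right of the hasp, and come down behind it.

```bash
python3 -m pendant '[[0,-4,2,0,0,0,0],[1,-4,2,0,0,0,0],[4,-2,0,0,0,0,0],[4.5,-1,0,0,0,0,0],[4.5,0,0,0,0,0,0],[4.5,0,0,0,0,0,0],[4.5,0,0,0,0,0,0],[0.5,-0.2,0,0,0,0,0]]';  python3 -m pendant '[[0,0,0,0,0,0,0],[0,0,0,0,0,0,0]]'
python3 - <<'E'
from h import *
t=imaging.snapshot("top")[:,:,::-1]; s=imaging.snapshot("scene")[:,:,::-1]
m=np.zeros((480,800,3),np.uint8); m[:480,:400]=cv2.resize(s[150:330,215:365],(400,480)); m[:400,400:]=cv2.resize(t[90:290,220:420],(400,400))
cv2.imwrite("pics/m11.png",m)
E
```

```text
time: 32.0
tool_pos: [0.7237, -0.1347, 0.2828]
ee_rot: [-3.14, 0.012, -0.137]
wrist_force: [-0.7, -0.7, -1.1]
width: 0.0004
finger_force: 0.0
time: 32.2
tool_pos: [0.7191, -0.1352, 0.2932]
ee_rot: [3.142, 0.001, -0.139]
wrist_force: [-0.0, -0.1, 1.1]
width: 0.0007
finger_force: 0.0
```

View pics/m11.png

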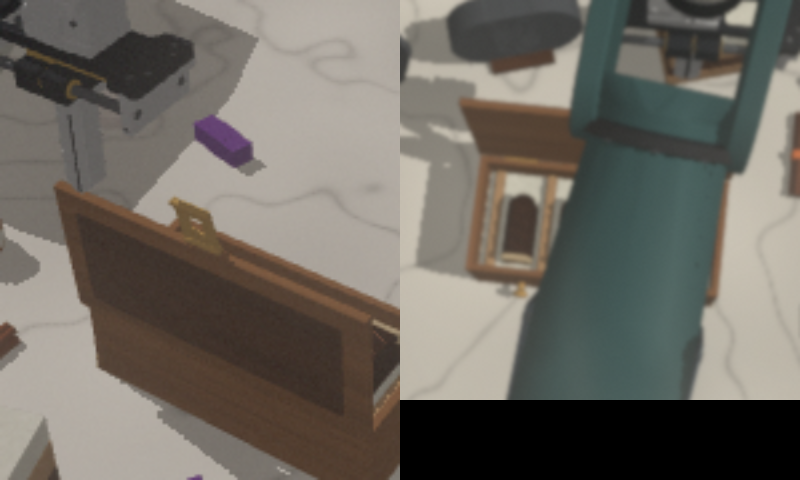

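The scene crop shows the gripper near the lid's right top end, about px (245,221), with the hasp upright at (288,233). Check by projection that the tip is behind the lid.

Run:
```python
from h import *
ps=par("scene")
for X in [(.719,-.135,.282),(.681,-.135,.234),(.70,-.135,.234),(.72,-.135,.234),(.719,-.135,.23)]: print(X,proj(ps,np.array(X)))
# lid outer-back top corners as seen: m11 (60,185),(372,320)
for uv in [(60,185),(372,320)]:
    u=(215+uv[0]*.375,150+uv[1]*.375); print(u,[onz(ps,u,z).round(3) for z in (.22,.234)])
```

```text
(0.719, -0.135, 0.282) [247.64755504 220.56259196]
(0.681, -0.135, 0.234) [259.41939197 228.06053369]
(0.7, -0.135, 0.234) [254.8442288  233.16825724]
(0.72, -0.135, 0.234) [249.9043414  238.68315984]
(0.719, -0.135, 0.23) [250.35653581 239.84234135]
(237.5, 219.375) [array([ 0.661, -0.206,  0.22 ]), array([ 0.675, -0.195,  0.234])]
(354.5, 270.0) [array([0.702, 0.097, 0.22 ]), array([0.716, 0.102, 0.234])]
```

```bash
python3 -m pendant '[[0,0,-3,0,0,0,0],[0,0,-3,0,0,0,0],[0,0,-1.6,0,0,0,0],[0,0,0,0,0,0,0]]'; python3 -m pendant '[[-2,0.28,0,0,0,0,0],[-2,0.28,0,0,0,0,0],[-2,0.28,0,0,0,0,0],[0,0,0,0,0,0,0]]'
```

```text
time: 32.7
tool_pos: [0.7175, -0.1348, 0.2159]
ee_rot: [-3.141, 0.004, -0.139]
wrist_force: [-0.3, -0.0, -0.8]
width: 0.0006
finger_force: 0.0
time: 33.1
tool_pos: [0.6586, -0.1266, 0.2218]
ee_rot: [3.141, -0.005, -0.139]
wrist_force: [0.4, -0.4, -0.0]
width: 0.0007
finger_force: 0.0
```

```bash
python3 -m pendant '[[-1.5,0.21,-0.5,0,0,0,0],[-1.5,0.21,-0.5,0,0,0,0],[-1.3,0.18,-0.9,0,0,0,0],[-1.2,0.17,-0.9,0,0,0,0],[0,0,0,0,0,0,0]]'; python3 -m pendant '[[-1,0.14,-1.1,0,0,0,0],[-1,0.14,-1.1,0,0,0,0],[-0.7,0.1,-1.3,0,0,0,0],[-0.7,0.1,-1.3,0,0,0,0],[0,0,0,0,0,0,0]]'; python3 -m pendant '[[-0.4,0.05,-1.2,0,0,0,0],[-0.3,0.05,-1.2,0,0,0,0],[0,0,0,0,0,0,0]]'
```

```text
time: 33.6
tool_pos: [0.6045, -0.119, 0.1908]
ee_rot: [3.141, -0.001, -0.139]
wrist_force: [0.5, -0.3, -0.2]
width: 0.0003
finger_force: 0.0
time: 34.1
tool_pos: [0.5706, -0.1142, 0.141]
ee_rot: [-3.141, 0.002, -0.139]
wrist_force: [0.2, -0.7, 0.4]
width: 0.0005
finger_force: 0.0
time: 34.4
tool_pos: [0.5627, -0.1129, 0.1153]
ee_rot: [-3.141, 0.004, -0.139]
wrist_force: [0.3, 0.4, -0.5]
width: 0.0002
finger_force: 0.0
```

```bash
python3 -m pendant '[[0,0,-0.3,0,0,0,0],[0,0,0,0,0,0,0]]'; python3 -m pendant '[[0,0,-0.3,0,0,0,0],[0,0,0,0,0,0,0]]'
```

```text
time: 34.6
tool_pos: [0.564, -0.1132, 0.1142]
ee_rot: [3.142, 0.001, -0.139]
wrist_force: [-0.5, 0.6, 0.7]
width: 0.0009
finger_force: 0.0
time: 34.8
tool_pos: [0.5646, -0.1134, 0.1133]
ee_rot: [3.141, -0.002, -0.139]
wrist_force: [-1.5, 0.1, 5.1]
width: 0.0006
finger_force: 2.2
```

```bash
python3 -m pendant '[[0,0,-0.2,0,0,0,0],[0,0,0,0,0,0,0],[0,0,0,0,0,0,0],[0,0,3,0,0,0,0],[0,0,4,0,0,0,0],[1.3,4,1,0,0,0,0],[1.3,3.5,0,0,0,0,0],[0,0,0,0,0,0,0]]'; python3 -m pendant '[[0,0,-3,0,0,0,0],[0,0,-2.5,0,0,0,0],[0,0,-1.2,0,0,0,0],[0,0,0,0,0,0,0],[0,0,0,0,0,0,0]]'
python3 - <<'E'
from h import *
s=imaging.snapshot("scene")[:,:,::-1]; t=imaging.snapshot("top")[:,:,::-1]
m=np.zeros((480,800,3),np.uint8); m[:480,:400]=cv2.resize(s[170:320,240:365],(400,480)); m[:400,400:]=cv2.resize(t[140:290,240:390],(400,400))
cv2.imwrite("pics/m12.png",m)
E
```

```text
time: 35.6
tool_pos: [0.5914, -0.0346, 0.1906]
ee_rot: [-3.14, -0.003, -0.134]
wrist_force: [-0.4, -0.5, -0.4]
width: 0.0006
finger_force: 0.0
time: 36.1
tool_pos: [0.5904, -0.0387, 0.1232]
ee_rot: [3.141, -0.001, -0.14]
wrist_force: [1.2, 0.2, -0.0]
width: 0.0004
finger_force: 0.0
```

View pics/m12.png

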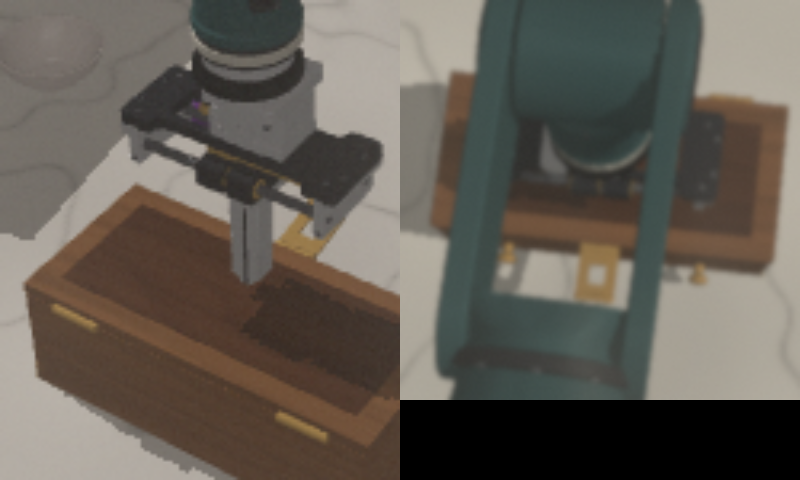

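The lid is shut flat, and the hasp sticks out roughly level to -x. Press it down from above, then in against the front.

```bash
python3 -m pendant '[[0,0,3.5,0,0,0,0],[-3,0.42,0,0,0,0,0],[-3,0.42,0,0,0,0,0],[-3,0.42,0,0,0,0,0],[0,0,0,0,0,0,0]]'; python3 -m pendant '[[0,0,-2,0,0,0,0],[0,0,-2,0,0,0,0],[0,0,-2,0,0,0,0],[0,0,-2,0,0,0,0],[0,0,-1.6,0,0,0,0],[0,0,0,0,0,0,0],[0,0,0,0,0,0,0]]'
```

```text
time: 36.7
tool_pos: [0.498, -0.0253, 0.1592]
ee_rot: [3.141, -0.002, -0.139]
wrist_force: [0.7, 0.6, 0.2]
width: 0.0006
finger_force: 0.0
time: 37.4
tool_pos: [0.5072, -0.0268, 0.0671]
ee_rot: [3.142, -0.017, -0.139]
wrist_force: [4.6, -0.2, 8.8]
width: 0.0004
finger_force: 3.8
```

```bash
python3 -m pendant '[[0,0,0.4,0,0,0,0],[-1.2,0.17,0,0,0,0,0],[-0.5,0.07,-0.6,0,0,0,0],[0,0,-0.4,0,0,0,0],[0,0,0,0,0,0,0]]'; python3 -m pendant '[[1,-0.14,0,0,0,0,0],[1,-0.14,0,0,0,0,0],[0.6,-0.08,0,0,0,0,0],[0,0,0,0,0,0,0]]'
```

```text
time: 37.9
tool_pos: [0.4815, -0.023, 0.0539]
ee_rot: [3.142, 0.003, -0.139]
wrist_force: [-0.6, 0.7, -0.4]
width: 0.0001
finger_force: 0.0
time: 38.3
tool_pos: [0.5102, -0.0271, 0.0554]
ee_rot: [3.142, -0.0, -0.139]
wrist_force: [0.5, 0.2, 0.1]
width: 0.0006
finger_force: 0.0
```

```bash
python3 -m pendant '[[0.6,-0.08,0.3,0,0,0,0],[0.5,-0.07,0.2,0,0,0,0],[0,0,0,0,0,0,0]]'; python3 -m pendant '[[0.4,-0.05,0,0,0,0,0],[0,0,0,0,0,0,0]]'; python3 -m pendant '[[0.3,-0.04,0,0,0,0,0],[0,0,0,0,0,0,0]]'
```

```text
time: 38.6
tool_pos: [0.52, -0.0284, 0.0607]
ee_rot: [3.142, 0.001, -0.139]
wrist_force: [-1.8, 0.5, 0.3]
width: 0.0007
finger_force: 1.0
time: 38.8
tool_pos: [0.521, -0.0285, 0.0604]
ee_rot: [3.141, 0.008, -0.139]
wrist_force: [-10.0, 0.8, 5.7]
width: 0.0006
finger_force: 4.8
time: 39.0
tool_pos: [0.5211, -0.0285, 0.0603]
ee_rot: [3.141, 0.014, -0.139]
wrist_force: [-16.7, 2.2, 10.6]
width: 0.0006
finger_force: 8.6
```

Firm stop. Back off, and check the hasp, lid and drawer numerically.

```bash
python3 -m pendant '[[-1.5,0.2,0,0,0,0,0],[-4,0.56,0,0,0,0,0],[-4,0.56,0,0,0,0,0],[0,0,4,0,0,0,0],[0,0,4.5,0,0,0,0],[0,0,4.5,0,0,0,0],[0,0,0,0,0,0,0],[0,0,0,0,0,0,0]]'
python3 - <<'E'
from h import *
p=par("wrist"); im=imaging.snapshot("wrist")[:,:,::-1].copy(); cv2.imwrite("pics/w13.png",im)
c=np.array([.6105,-.041]); yaw=np.radians(-8); x=np.array([np.cos(yaw),np.sin(yaw)]); y=np.array([-x[1],x[0]])
W=lambda a,b,z: np.array([*(c+a*x+b*y),z])
for n,X in [("hasp hinge L",W(-.077,.017,.096)),("hinge R",W(-.077,-.017,.096)),("tip phi0 L",W(-.077,.017,.048)),("tip phi0 R",W(-.077,-.017,.048)),("tip phi.3",W(-.077-.0142,0,.050)),("tip phi.6",W(-.077-.027,0,.056)),("knob",W(-.089,.09,.027)),("lid FL",W(-.072,.152,.102)),("lid FR",W(-.072,-.152,.102))]: print(n,proj(p,X).round(1))
h=cv2.cvtColor(im,cv2.COLOR_BGR2HSV); m=cv2.inRange(h,(16,110,80),(32,255,255))
n,l,s,cc=cv2.connectedComponentsWithStats(m)
print([(s[i].tolist(),cc[i].round().tolist()) for i in range(1,n) if s[i,4]>15])
for yy in range(110,230,6): print(yy,h[yy,320].tolist(),h[yy,int(proj(p,W(-.077,0,.07))[0])].tolist())
E
```

```text
time: 39.8
tool_pos: [0.4333, -0.0163, 0.1925]
ee_rot: [3.141, -0.006, -0.139]
wrist_force: [-0.0, 0.3, -0.3]
width: 0.0006
finger_force: 0.0
hasp hinge L [293.9 107.9]
hinge R [342.5 107.9]
tip phi0 L [297.9 113.7]
tip phi0 R [339.  113.7]
tip phi.3 [318.5 130.3]
tip phi.6 [318.4 145.6]
knob [219.3 131.6]
lid FL [117.8 113.5]
lid FR [519.5 113.4]
[([293, 103, 50, 18, 790], [318.0, 111.0]), ([210, 112, 19, 21, 249], [219.0, 123.0]), ([410, 112, 17, 21, 239], [418.0, 123.0]), ([312, 366, 5, 51, 164], [314.0, 391.0]), ([325, 366, 4, 51, 171], [327.0, 390.0]), ([434, 388, 3, 12, 16], [435.0, 394.0]), ([346, 432, 17, 1, 17], [354.0, 432.0]), ([293, 439, 20, 1, 20], [302.0, 439.0])]
110 [18, 152, 136] [19, 153, 135]
116 [18, 151, 127] [18, 149, 128]
122 [19, 26, 167] [21, 25, 166]
128 [20, 29, 161] [18, 29, 161]
134 [19, 30, 162] [21, 30, 161]
140 [17, 30, 162] [20, 29, 161]
146 [21, 27, 159] [20, 29, 161]
152 [18, 29, 160] [18, 29, 160]
158 [20, 29, 159] [21, 30, 160]
164 [20, 29, 158] [21, 30, 159]
170 [20, 29, 158] [21, 31, 158]
176 [20, 29, 158] [21, 27, 158]
182 [19, 28, 157] [20, 29, 158]
188 [19, 28, 157] [21, 26, 156]
194 [21, 31, 157] [19, 27, 158]
200 [21, 28, 157] [21, 27, 158]
206 [21, 31, 158] [22, 31, 157]
212 [20, 29, 157] [19, 28, 157]
218 [20, 29, 158] [19, 27, 158]
224 [21, 28, 157] [19, 28, 157]
```

The hasp's brass spans rows 103–121, close to the predicted hanging position (a 0.3 rad gap would reach row 130). The knob ends sit at row 132, where a shut drawer would put them, and the lid took contact at its shut height. Nothing touches the robot, so I'm handing in.

```bash
python3 -c "
from bench import robot
print(robot.close_job())"
```

```text
the job is handed in; nothing more can be done
None
```

I packed and closed the chest and handed the job in at about 40 s on the robot's clock; no verdict came back. The three loaves are in the tray with cut faces to the front, the one bar is flat in the drawer, and the drawer, lid and hasp are shut by force and camera readings.

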